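# Sort the toy workshop's parts into their trays

### The arm

A 6-joint arm with a two-finger parallel gripper is mounted at the origin on the work surface. World frame = base frame: x ahead of the robot, y to its left, z up, the work surface at z = 0. Lengths are in m, angles in rad, forces in N, time in s.
With the tool pointing down it reaches from about 0.35 to 0.875 m from the base axis. Payload 4.2 kg.
Tool frame: the origin (TCP) lies on the centre line of the jaws, within the pads' length; the fingertips stand 8 mm ahead of it and the grasp point (between the pads) lies 11 mm behind it; z points along the fingers, y is the line along which they close (so a half turn about z gives the same grasp; the last joint's range is limited). The gripper opens to 85 mm and grips with 20 to 120 N. Pads are 22 mm wide; open, the fingers measure 114 mm over their backs; the gripper's body (76 mm by 85 mm) begins 54 mm behind the grasp point. The pads swing forward as they close: fully open they stand 13 mm farther back than shut.
Start: joints at [1.563, 0.385, 0.008, 0, -1.194, -0.259], TCP at [0.165, 0.603, 0.202] pointing down, gripper open.
Joint ranges: [-3.14, 3.14], [-1.21, 2.06], [-1.07, 1.41], [-3.16, 2.05], [-2.99, -0.16], [-3.1, 3.1]. Speed limits (rad/s): [2.79, 2.79, 3.14, 3.14, 3.14, 3.14].

### API

Orientations are given as a unit quaternion [x, y, z, w].
In Python, from cell import bot, capture, camera_model, order gives the robot as it stands.
- The arm moves only by the tool arm_command, never from a script. Its argument "steps" is a list of rows, each an object of numbers: "jaw": the opening, from 0 (shut) to 1 (fully open); "x", "y", "z": the shift along the world's x, y, z in m; "yaw": the turn about the world's z in degrees. In form: [{"jaw": .., "x": .., "y": .., "z": .., "yaw": ..}, ...]. A call has 1 to 10 rows; each row shifts and turns the commanded pose from where the row before left it; what a row does not reach is not made up. A row lasts 1/8 s, in which the tool goes at most 62.5 mm and 10.7 degrees, less where a joint would pass 70% of its speed; a pose out of reach is approached as far as the arm can. A call is refused whole if a number of a shift passes 0.0625 or a number of a turn 10.7, either way. A call with a gripper value outside its range is refused whole. The fingers move at their own pace and stop on an object; "force" is the grip in N (left out, the last holds). Time passes only in rows, so rows that do not move let the fingers close. It gives the time, the measured TCP pose, the force, the opening and the grip force at its end, in the units of the state.
- bot.get_obs(): the state, without advancing time (a new reading comes with each control period).
- capture(name): name is "side" or "top" or "wrist"; returns the picture (480x640x3 uint8, red, green, blue); there is no depth.
- camera_model(name): a dict with "vfov" (degrees; the focal length in pixels is half the picture's height over the tangent of half this angle, whatever the lens; pixels are square), "cx", "cy" (the principal point, pixels), "R" (3x3) and "t" (3): a world point X has camera coordinates R X + t. Camera axes: x right, y down, z forward; pixel columns grow to the right and rows downward; lengths in m; the calibration is good to about 2 mm. A picture is of the moment at which its call begins: read the wrist's pose just before it. camera_model takes no time and is no camera call; for the wrist camera it gives the pose at the moment of the call.
- order.sign_off(): hands the job in; it is judged then, once.
The state is a dict: "time": time; "joints": joint angles; "joint_vel": joint speeds; "tau": joint torques, N m; "eef_pos": TCP position; "orientation": TCP orientation; "wrist_force": force on the tool from outside, world axes, zero at the start; "torque": the same for the moment, N m; "gripper_width": finger opening in m; "finger_force": force on a finger pad.
Only numpy, scipy, OpenCV 4.12 (cv2) and the standard library are available. Lean on these libraries where they do the work, as an engineer would, in place of code of your own. Each camera call takes 0.05 s, during which the arm holds its last target. There are 200 camera calls.

### The job

Clear the bench: sort the five loose wooden parts into the three grey trays, each kind into the tray whose glued-on sample is the same - the two wheels, the two car bodies and the turned knob. Each part must end up flat on the floor of its tray, the right way up as it stands now (wheels flat, cars on their undersides, the knob on its foot), with nothing stacked or leaning on a rim. Leave the tape measure and the cork sanding block where they lie.

Things in the scene. Friction and masses are not known exactly. Their poses are not given: they have to be found in the camera images.
- wheel_a: A brown wooden toy wheel: a solid disc 56 mm in diameter and 26 mm thick, lying flat, with a dark 16 mm spot (the bore) at the centre of its top. Origin at the centre of its underside, z up.
- wheel_b: The second brown wooden toy wheel: a solid disc 56 mm in diameter and 26 mm thick, lying flat, with a dark 16 mm spot (the bore) at the centre of its top. Origin at the centre of its underside, z up; the same as wheel_a.
- car_a: A brown wooden toy-car body, standing right way up: a slab 76 mm long (its x), 30 mm wide (its y), 16 mm high, with a cabin over the middle 34 mm of the length, full width, up to 30 mm high in all. Origin at the centre of its underside, z up.
- car_b: The second brown wooden toy-car body, standing right way up: a slab 76 mm long (its x), 30 mm wide (its y), 16 mm high, with a cabin over the middle 34 mm of the length, full width, up to 30 mm high in all. Origin at the centre of its underside, z up; the same as car_a.
- knob: Brown wooden turned drawer knob, 38 mm high, standing on its foot (30 mm in diameter, narrowing to a 20 mm neck at 10 mm height); its head is 38 mm in diameter between 22 and 32 mm height, with a plain 26 mm flat top, no spot. Round: its yaw does not matter. Origin at the centre of its underside, z up.
- tray_wheels: The wheel tray: a fixed grey open tray, 116 (its x) x 170 mm (its y) outside, walls 6 thick, rim 14 mm above bench, inside 104 x 158, inner floor 6 mm above bench. Its +x side (away from the robot) carries on a 14 mm high, 62 mm wide step a fixed sample, a wheel lying flat, 89 mm from the origin. The trays stand side by side in any order, yaw within 0.15 rad. Origin: centre of the tray's underside, without the step.
- tray_cars: The car tray: a fixed grey open tray, 116 (its x) x 170 mm (its y) outside, walls 6 thick, rim 14 mm above bench, inside 104 x 158, inner floor 6 mm above bench. Its +x side (away from the robot) carries on a 14 mm high, 62 mm wide step a fixed sample, a car body, lengthwise along y, 89 mm from the origin. The trays stand side by side in any order, yaw within 0.15 rad. Origin: centre of the tray's underside, without the step.
- tray_knobs: The knob tray: a fixed grey open tray, 116 (its x) x 170 mm (its y) outside, walls 6 thick, rim 14 mm above bench, inside 104 x 158, inner floor 6 mm above bench. Its +x side (away from the robot) carries on a 14 mm high, 62 mm wide step a fixed sample, a knob standing on its foot, 89 mm from the origin. The trays stand side by side in any order, yaw within 0.15 rad. Origin: centre of the tray's underside, without the step.
- tape: Bystander: yellow tape measure, a rounded box 58 x 52 mm and 32 mm high, black disc on top; lies in the row among the parts, belongs in no tray. Origin at the centre of its underside.
- sander: Bystander: cork sanding block 100 x 60 mm, 36 mm high with its grip, on the right (-y) of the parts. Origin at the centre of its underside.

How it is judged:
By the outcome, as a careful person would: the job done as asked, in the order asked, and still so for the second after the job is handed in, with the robot touching nothing.
It also fails if it takes over 109 s, if anything falls off the work surface, if the arm or the gripper's body presses on something with over 40 N, if the wrist force passes 120 N, or if a joint passes its speed limit or range.

## Working session

There is one attempt and no reset: what is moved stays moved. The work goes in short steps, Python scripts to look and compute and a tool call to move; the robot and the scene stay as the last step left them, time stands still between calls to the robot, and variables do not carry over. Pictures are saved under pics/ and viewed, at most 14 in all, crops included, and the job is handed in when it is done.

Besides the shell and the picture viewer there is one more tool, called after "Emit:" as name(argument=value, ...) on one line, values as JSON. arm_command: Moves the arm, as the interface text tells. Its arguments: {"type":"object","properties":{"steps":{"type":"array","items":{"type":"object","properties":{"jaw":{"type":"number"},"x":{"type":"number"},"y":{"type":"number"},"z":{"type":"number"},"yaw":{"type":"number"}}}},"force":{"type":"number"}},"required":["steps"]}

```bash
mkdir -p pics; ls
python3 - <<'E'
from cell import bot,capture,camera_model
import cv2
o=bot.get_obs();print({k:o[k] for k in('time','eef_pos','orientation','gripper_width')})
for n in('top','side'):
    cv2.imwrite(f'pics/{n}1.png',capture(n)[:,:,::-1]);print(n,camera_model(n))
E
```

```text
pics
{'time': 0.0, 'eef_pos': array([0.16458552, 0.60226928, 0.20120108]), 'orientation': array([ 9.91103902e-01, -1.33085807e-01, -9.53212975e-05,  1.10234774e-03]), 'gripper_width': 0.08580209676781932}
top {'vfov': 51.41297109044494, 'cx': 314.00654147619105, 'cy': 236.60286171688745, 'R': array([[ 0.01012235, -0.99987237,  0.01236068],
       [-0.99121448, -0.01166341, -0.13174906],
       [ 0.13187641, -0.01091848, -0.99120603]]), 't': array([-0.06011406,  0.52095076,  1.20050634])}
side {'vfov': 44.58674721858168, 'cx': 314.5301581264019, 'cy': 241.24434442067215, 'R': array([[ 0.77049   , -0.63739409, -0.0085984 ],
       [-0.41984728, -0.49727458, -0.75924057],
       [ 0.47965969,  0.58859729, -0.65075327]]), 't': array([-0.44649192,  0.2276351 ,  1.18465444])}
```

View pics/top1.png

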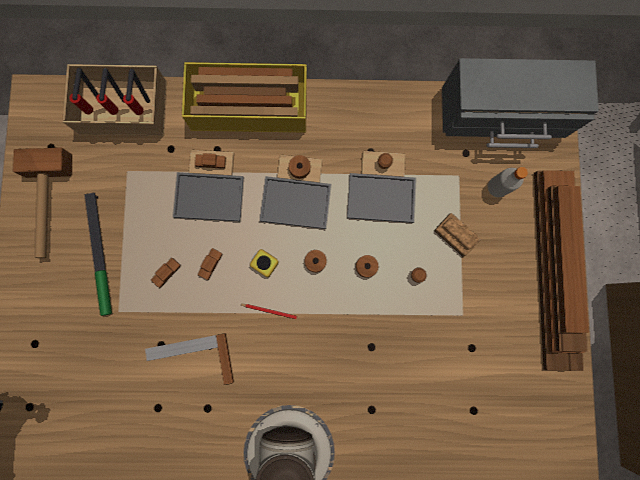

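The top view shows, left to right, the tray order cars, wheels, knobs. Below them lie car (166,272), car (210,263), tape (264,263), wheel (315,261), wheel (367,266), knob (418,275) and the sander (457,235). I'll enlarge it.

Run:
```python
import cv2
im=cv2.imread('pics/top1.png')
a=cv2.resize(im[150:240,160:430],None,fx=2.9,fy=2.9,interpolation=cv2.INTER_CUBIC)
b=cv2.resize(im[235:325,140:410],None,fx=2.9,fy=2.9,interpolation=cv2.INTER_CUBIC)
cv2.imwrite('pics/crop1.png',cv2.vconcat([a,b]))
```

```text
(no output)
```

View pics/crop1.png

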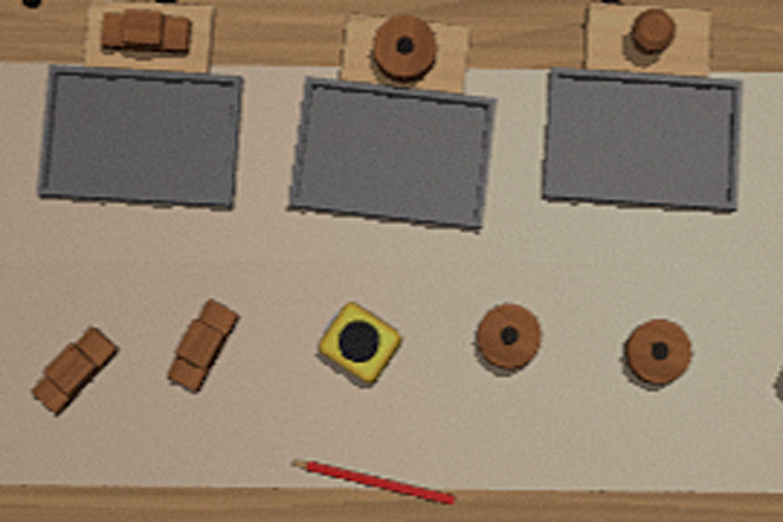

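```bash
cat > h.py <<'E'
import numpy as np
from cell import bot,capture,camera_model
def pix2w(m,u,v,z):
    f=240/np.tan(np.radians(m['vfov'])/2);R=np.array(m['R']);t=np.array(m['t'])
    d=R.T@np.array([(u-m['cx'])/f,(v-m['cy'])/f,1]);c=-R.T@t
    return (c+d*(z-c[2])/d[2])[:2]
E
python3 - <<'E'
from h import *
m=camera_model('top')
A=lambda p,z:pix2w(m,p[0]/2.9+159.8,p[1]/2.9+149.8,z)
B=lambda p,z:pix2w(m,p[0]/2.9+139.8,(p[1]-261)/2.9+234.8,z)
for n,c in dict(cars=[(50,66),(242,76),(234,209),(39,196)],wh=[(307,78),(495,98),(481,231),(289,208)],kn=[(551,69),(741,79),(737,211),(543,198)]).items():
    P=np.array([A(p,.014) for p in c]);l=P[0]+P[3]-P[1]-P[2]
    print(n,P.mean(0).round(4),'sides',[np.linalg.norm(P[i]-P[i-1]).round(3) for i in range(4)],'yaw deg',np.degrees(np.arctan2(-l[0],l[1])).round(1))
for n,c,e1,e2 in (('carL',(75,369),(46,402),(104,340)),('carR',(204,345),(186,384),(223,306))):
    d=B(e2,.016)-B(e1,.016);print(n,B(c,.03).round(4),((B(e1,.016)+B(e2,.016))/2).round(4),np.linalg.norm(d).round(3),np.degrees(np.arctan2(d[1],d[0])).round(1))
for n,c in(('wL',(509,335)),('wR',(659,351))):print(n,B(c,.026).round(4))
print('tape',B((359,341),.032).round(4),'knob',pix2w(m,418.5,274,.038).round(4))
print('sander',pix2w(m,457,235,.03))
w=camera_model('wrist');o=bot.get_obs();print(w, (-np.array(w['R']).T@w['t']-o['eef_pos']).round(3))
E
```

```text
cars [0.6232 0.2143] sides [np.float64(0.116), np.float64(0.169), np.float64(0.119), np.float64(0.17)] yaw deg -2.7
wh [ 0.6108 -0.0063] sides [np.float64(0.117), np.float64(0.167), np.float64(0.119), np.float64(0.168)] yaw deg -5.8
kn [ 0.6265 -0.2259] sides [np.float64(0.116), np.float64(0.169), np.float64(0.119), np.float64(0.17)] yaw deg -2.8
carL [0.4302 0.3089] [0.4293 0.3127] 0.071 -41.2
carR [0.4517 0.2007] [0.4529 0.203 ] 0.073 -23.4
wL [ 0.4635 -0.0584]
wR [ 0.4512 -0.1868]
tape [0.4564 0.0691] knob [ 0.4316 -0.3117]
sander [ 0.53046271 -0.41158656]
{'vfov': 58.10468418319194, 'cx': 317.5748782462698, 'cy': 238.31432796505862, 'R': array([[-0.26362684, -0.96462357,  0.00150535],
       [-0.9190269 ,  0.25163901,  0.30342604],
       [-0.29307071,  0.07860779, -0.9528538 ]]), 't': array([ 0.62442535, -0.0401955 ,  0.38106335])} [ 0.075 -0.02   0.173]
```

Emit:
arm_command(steps=[{"x": 0.0265, "y": -0.0292, "yaw": -2.6, "jaw": 0.7}, {"x": 0.0265, "y": -0.0292, "yaw": -2.6}, {"x": 0.0265, "y": -0.0292, "yaw": -2.6}, {"x": 0.0265, "y": -0.0292, "yaw": -2.6}, {"x": 0.0265, "y": -0.0292, "yaw": -2.6}, {"x": 0.0265, "y": -0.0292, "yaw": -2.6, "z": -0.015}, {"x": 0.0265, "y": -0.0292, "yaw": -2.6, "z": -0.02}, {"x": 0.0265, "y": -0.0292, "yaw": -2.6, "z": -0.02}, {"x": 0.0265, "y": -0.0292, "yaw": -2.6, "z": -0.015}, {"x": 0.0265, "y": -0.0292, "yaw": -2.6}], force=40)

```text
$.steps[0]: bad value
```

Emit:
arm_command(steps=[{}, {}])

```text
$.steps[0]: bad value
```

```bash
cat >> h.py <<'E'
import cv2
def look(name):
    o=bot.get_obs();m=camera_model('wrist');im=capture('wrist')[:,:,::-1]
    cv2.imwrite(f'pics/{name}.png',im);np.save(f'pics/{name}.npy',m,allow_pickle=True)
    q=o['orientation'];print(o['time'],o['eef_pos'].round(4),'psi',np.degrees(2*np.arctan2(q[1],q[0])).round(2),'w',o['gripper_width'].round(4),'j',o['joints'].round(2))
def W(name,u,v,z): return pix2w(np.load(f'pics/{name}.npy',allow_pickle=True).item(),u,v,z)
E
python3 -c "from h import *;look('w1')"
```

```text
Traceback (most recent call last):
  File "h.py", line 11, in look
    q=o['orientation'];print(o['time'],o['eef_pos'].round(4),'psi',np.degrees(2*np.arctan2(q[1],q[0])).round(2),'w',o['gripper_width'].round(4),'j',o['joints'].round(2))
                                                                                                                    ^^^^^^^^^^^^^^^^^^^^^^^^
AttributeError: 'float' object has no attribute 'round'
```

View pics/w1.png

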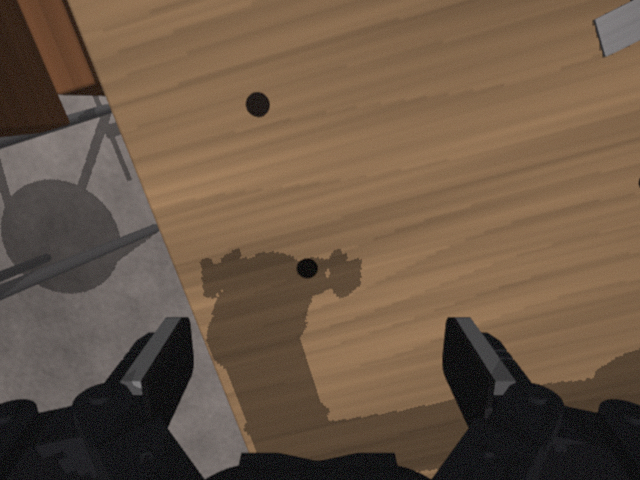

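All five keys are needed in each row. The wrist picture shows the open fingers at (180,350) and (460,350), with image-up along tool +x.

Emit:
arm_command(steps=[{"x": 0.0265, "y": -0.0292, "z": 0, "yaw": -2.6, "jaw": 0.7}, {"x": 0.0265, "y": -0.0292, "z": 0, "yaw": -2.6, "jaw": 0.7}, {"x": 0.0265, "y": -0.0292, "z": 0, "yaw": -2.6, "jaw": 0.7}, {"x": 0.0265, "y": -0.0292, "z": 0, "yaw": -2.6, "jaw": 0.7}, {"x": 0.0265, "y": -0.0292, "z": 0, "yaw": -2.6, "jaw": 0.7}, {"x": 0.0265, "y": -0.0292, "z": -0.015, "yaw": -2.6, "jaw": 0.7}, {"x": 0.0265, "y": -0.0292, "z": -0.02, "yaw": -2.6, "jaw": 0.7}, {"x": 0.0265, "y": -0.0292, "z": -0.02, "yaw": -2.6, "jaw": 0.7}, {"x": 0.0265, "y": -0.0292, "z": -0.015, "yaw": -2.6, "jaw": 0.7}, {"x": 0.0265, "y": -0.0292, "z": 0, "yaw": -2.6, "jaw": 0.7}], force=40)

```text
time: 1.4
eef_pos: [0.4297, 0.309, 0.1307]
orientation: [0.936, -0.353, -0.001, 0.002]
wrist_force: [0.6, 0.2, 0.4]
gripper_width: 0.0595
finger_force: 0.0
```

Emit:
arm_command(steps=[{"x": 0, "y": 0, "z": 0, "yaw": 0, "jaw": 0.7}, {"x": 0, "y": 0, "z": 0, "yaw": 0, "jaw": 0.7}])

```text
time: 1.65
eef_pos: [0.4296, 0.3109, 0.1322]
orientation: [0.936, -0.353, -0.0, -0.0]
wrist_force: [-0.4, -0.4, -0.2]
gripper_width: 0.06
finger_force: 0.0
```

```bash
sed -i "s/o\['gripper_width'\].round(4)/round(o['gripper_width'],4)/" h.py
python3 -c "from h import *;look('w2')"
```

```text
1.65 [0.4296 0.3109 0.1322] psi -41.3 w 0.06 j [ 0.93  0.29 -0.33 -0.   -0.96 -0.08]
```

View pics/w2.png

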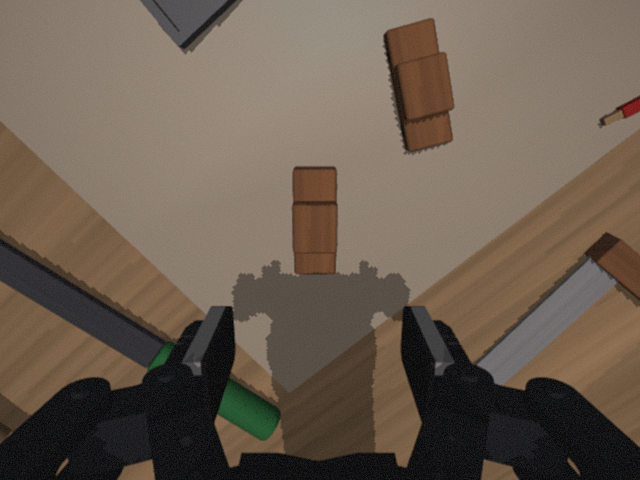

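Car L is directly below the tool and aligned, with its roof from (294,203) to (334,252). Car R's roof corners are (398,66), (446,53), (454,107) and (405,121).

Run:
```python
from h import *
for c in([(294,203),(337,203),(334,252),(295,252)],[(398,66),(446,53),(454,107),(405,121)]):
    P=np.array([W('w2',*p,.03) for p in c]);d=P[0]+P[1]-P[2]-P[3];print(P.mean(0).round(4),np.degrees(np.arctan2(d[1],d[0])).round(1),np.linalg.norm(P[0]-P[1]).round(3),np.linalg.norm(P[1]-P[2]).round(3))
```

```text
[0.4284 0.3145] -42.5 0.028 0.034
[0.4506 0.2062] -28.8 0.029 0.031
```

Emit:
arm_command(steps=[{"x": -0.001, "y": 0.003, "z": -0.03, "yaw": -1, "jaw": 0.7}, {"x": 0, "y": 0, "z": -0.04, "yaw": 0, "jaw": 0.7}, {"x": 0, "y": 0, "z": -0.03, "yaw": 0, "jaw": 0.7}, {"x": 0, "y": 0, "z": -0.02, "yaw": 0, "jaw": 0.7}, {"x": 0, "y": 0, "z": 0, "yaw": 0, "jaw": 0.7}, {"x": 0, "y": 0, "z": 0, "yaw": 0, "jaw": 0.0}, {"x": 0, "y": 0, "z": 0, "yaw": 0, "jaw": 0.0}, {"x": 0, "y": 0, "z": 0, "yaw": 0, "jaw": 0.0}, {"x": 0, "y": 0, "z": 0, "yaw": 0, "jaw": 0.0}], force=40)

```text
time: 2.82
eef_pos: [0.4289, 0.314, 0.0128]
orientation: [0.933, -0.361, 0.0, -0.0]
wrist_force: [-0.2, 0.4, 0.1]
gripper_width: -0.0001
finger_force: 0.0
```

Run:
```python
from h import *
look('w3');s=capture('side')[:,:,::-1];cv2.imwrite('pics/s3.png',s)
m=camera_model('side');f=240/np.tan(np.radians(m['vfov'])/2)
X=m['R']@np.array([.429,.314,.02])+m['t'];u,v=int(f*X[0]/X[2]+m['cx']),int(f*X[1]/X[2]+m['cy']);print(u,v)
a=cv2.resize(s[max(0,v-75):v+75,max(0,u-80):u+80],(400,375));b=cv2.resize(cv2.imread('pics/w3.png'),(400,300))
cv2.imwrite('pics/c3.png',cv2.hconcat([a,cv2.copyMakeBorder(b,0,75,0,0,0)]))
```

```text
2.825 [0.4289 0.314  0.0128] psi -42.29 w -0.0001 j [ 0.94  0.45 -0.45  0.   -0.67 -0.1 ]
196 194
```

View pics/c3.png

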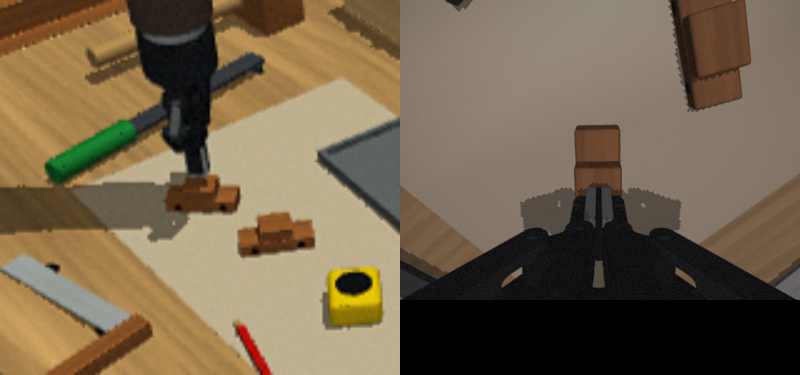

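The side view shows the shut fingertips standing just above car L's roof at about (197,178) in the crop, not down beside it. I'll work out their height from both cameras.

Run:
```python
from h import *
from scipy.optimize import least_squares
for z in(-.01,.005,.02,.03,.04):
    print(z,W('w3',317,300,z).round(4),pix2w(camera_model('side'),194.8,190.5,z).round(4))
for n,c in(('w2',[(294,203),(337,203),(334,252),(295,252)]),('w3',[(284,202),(354,202),(350,265),(287,265)])):
    m=np.load(f'pics/{n}.npy',allow_pickle=True).item();print((-m['R'].T@m['t']).round(4))
s=cv2.imread('pics/s3.png');a=s[130:210,140:260];b=cv2.imread('pics/w3.png')[160:360,200:440]
cv2.imwrite('pics/c4.png',cv2.hconcat([cv2.resize(a,(450,300),interpolation=cv2.INTER_CUBIC),cv2.resize(b,(350,292))[:292].copy() if 0 else cv2.resize(b,(350,300))]))
```

```text
-0.01 [0.4163 0.3261] [0.4552 0.3726]
0.005 [0.4217 0.3212] [0.446 0.353]
0.02 [0.427  0.3163] [0.4368 0.3334]
0.03 [0.4306 0.313 ] [0.4307 0.3204]
0.04 [0.4341 0.3097] [0.4245 0.3073]
[0.4878 0.2601 0.3052]
[0.4861 0.262  0.1858]
```

View pics/c4.png

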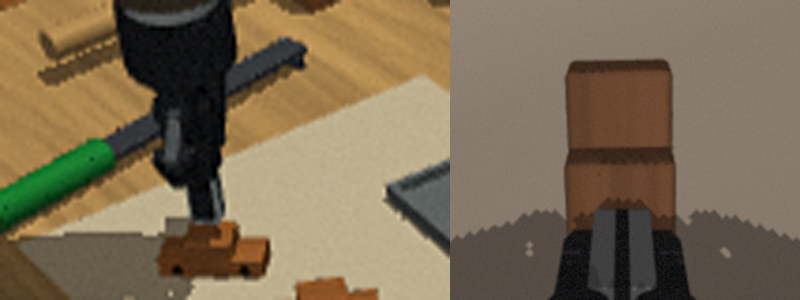

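Both cameras put the tips at z ≈ 0.031, so the arm reads about 25 mm too low. Reported z ≈ -0.010 is therefore the real grasp height. I'll go up, open and descend to that.

Emit:
arm_command(steps=[{"x": 0, "y": 0, "z": 0.03, "yaw": 0, "jaw": 0.0}, {"x": 0, "y": 0, "z": 0, "yaw": 0, "jaw": 0.75}, {"x": 0, "y": 0, "z": 0, "yaw": 0, "jaw": 0.75}, {"x": 0, "y": 0, "z": 0, "yaw": 0, "jaw": 0.75}, {"x": 0, "y": 0, "z": 0, "yaw": 0, "jaw": 0.75}, {"x": 0, "y": 0, "z": -0.025, "yaw": 0, "jaw": 0.75}, {"x": 0, "y": 0, "z": -0.02, "yaw": 0, "jaw": 0.75}, {"x": 0, "y": 0, "z": -0.007, "yaw": 0, "jaw": 0.75}, {"x": 0, "y": 0, "z": 0, "yaw": 0, "jaw": 0.75}])

```text
time: 4.05
eef_pos: [0.4287, 0.3137, -0.01]
orientation: [0.933, -0.361, -0.0, 0.001]
wrist_force: [0.6, -0.5, 0.7]
gripper_width: 0.0642
finger_force: 0.0
```

Emit:
arm_command(steps=[{"x": 0, "y": 0, "z": 0, "yaw": 0, "jaw": 0.0}, {"x": 0, "y": 0, "z": 0, "yaw": 0, "jaw": 0.0}, {"x": 0, "y": 0, "z": 0, "yaw": 0, "jaw": 0.0}, {"x": 0, "y": 0, "z": 0, "yaw": 0, "jaw": 0.0}])

```text
time: 4.55
eef_pos: [0.4293, 0.3146, -0.0087]
orientation: [0.933, -0.36, 0.0, -0.001]
wrist_force: [-0.8, 0.8, 5.8]
gripper_width: 0.0288
finger_force: 40.5
```

Emit:
arm_command(steps=[{"x": 0, "y": 0, "z": 0.03, "yaw": 0, "jaw": 0}, {"x": 0, "y": 0, "z": 0.04, "yaw": 0, "jaw": 0}, {"x": 0.028, "y": -0.01, "z": 0.01, "yaw": 6.6, "jaw": 0}, {"x": 0.028, "y": -0.01, "z": 0, "yaw": 6.6, "jaw": 0}, {"x": 0.028, "y": -0.01, "z": 0, "yaw": 6.6, "jaw": 0}, {"x": 0.028, "y": -0.01, "z": 0, "yaw": 6.6, "jaw": 0}, {"x": 0.028, "y": -0.01, "z": 0, "yaw": 6.6, "jaw": 0}, {"x": 0.028, "y": -0.01, "z": 0, "yaw": 6.6, "jaw": 0}, {"x": 0.028, "y": -0.008, "z": 0, "yaw": 0, "jaw": 0}, {"x": 0, "y": 0, "z": 0, "yaw": 0, "jaw": 0}])

```text
time: 5.8
eef_pos: [0.6257, 0.2448, 0.0691]
orientation: [1.0, -0.025, -0.0, 0.0]
wrist_force: [-0.4, 0.8, -0.3]
gripper_width: 0.0289
finger_force: 39.7
```

Run:
```python
from h import *
look('w5');s=capture('side')[:,:,::-1];cv2.imwrite('pics/s5.png',s);print(bot.get_obs()['wrist_force'])
b=cv2.imread('pics/w5.png');a=s[110:260,190:350]
cv2.imwrite('pics/c5.png',cv2.hconcat([cv2.resize(a,(320,300)),cv2.resize(b,(400,300))]))
```

```text
5.8 [0.6257 0.2448 0.0691] psi -2.83 w 0.0289 j [ 0.61  0.57 -0.03 -0.   -0.97  0.91]
[-0.17518031 -0.22130425  0.12991529]
```

View pics/c5.png

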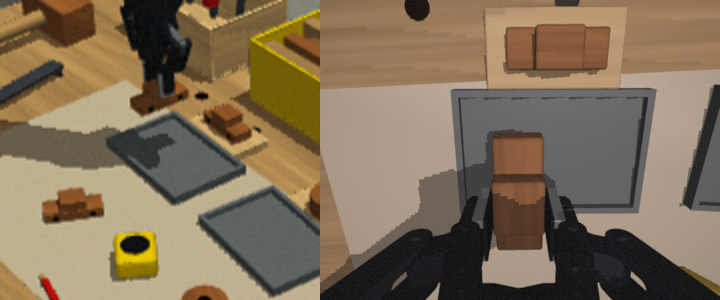

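Car L is held. The wrist view shows the car tray ahead of it, with rim corners at about (216,147), (536,144) and (517,341). I'll check the arm's height bias against these.

Run:
```python
from h import *
for b in(0,.015,.02,.025,.03):
    P=np.array([W('w5',*p,.014-b) for p in((216,147),(536,144),(517,341))])
    print(b,P.round(4).tolist(),'sides',np.linalg.norm(P[0]-P[1]).round(4),np.linalg.norm(P[1]-P[2]).round(4),'ctr',((P[0]+P[2])/2).round(4))
m=camera_model('side')
a,b=np.array([.6257,.2448,0]),0
f=240/np.tan(np.radians(m['vfov'])/2)
for z in(.05,.07,.09,.1):
    X=m['R']@np.array([.6257,.2448,z])+m['t'];print(z,(f*X[:2]/X[2]+[m['cx'],m['cy']]).round(1))
```

```text
0 [[0.6827, 0.2951], [0.6761, 0.1294], [0.56, 0.1286]] sides 0.1659 0.1161 ctr [0.6214 0.2119]
0.015 [[0.6814, 0.2987], [0.6743, 0.122], [0.5506, 0.1212]] sides 0.1768 0.1237 ctr [0.616  0.2099]
0.02 [[0.6809, 0.2998], [0.6737, 0.1196], [0.5474, 0.1188]] sides 0.1804 0.1263 ctr [0.6142 0.2093]
0.025 [[0.6805, 0.301], [0.6731, 0.1171], [0.5443, 0.1163]] sides 0.1841 0.1288 ctr [0.6124 0.2087]
0.03 [[0.68, 0.3022], [0.6725, 0.1147], [0.5411, 0.1138]] sides 0.1877 0.1314 ctr [0.6106 0.208 ]
0.05 [270.2 169.8]
0.07 [269.8 163.6]
0.09 [269.3 157.3]
0.1 [269.1 154.1]
```

The bias is near zero here and the tray centre (0.622, 0.213) agrees with the top view. So only the finger length is off, and the position is good. I'll lower to just above the tray floor and release with a partial opening.

Emit:
arm_command(steps=[{"x": -0.001, "y": 0, "z": -0.03, "yaw": 0.2, "jaw": 0}, {"x": 0, "y": 0, "z": -0.025, "yaw": 0, "jaw": 0}, {"x": 0, "y": 0, "z": -0.012, "yaw": 0, "jaw": 0}, {"x": 0, "y": 0, "z": -0.003, "yaw": 0, "jaw": 0}, {"x": 0, "y": 0, "z": 0, "yaw": 0, "jaw": 0}])

```text
time: 6.52
eef_pos: [0.6241, 0.2463, 0.0011]
orientation: [1.0, -0.021, 0.001, -0.0]
wrist_force: [-0.4, -0.4, -0.4]
gripper_width: 0.0288
finger_force: 39.8
```

Emit:
arm_command(steps=[{"x": 0, "y": 0, "z": -0.001, "yaw": 0, "jaw": 0.5}, {"x": 0, "y": 0, "z": 0, "yaw": 0, "jaw": 0.5}, {"x": 0, "y": 0, "z": 0, "yaw": 0, "jaw": 0.5}, {"x": 0, "y": 0, "z": 0.03, "yaw": 0, "jaw": 0.5}, {"x": 0, "y": 0, "z": 0.04, "yaw": 0, "jaw": 0.7}, {"x": -0.04, "y": -0.009, "z": 0.02, "yaw": -5, "jaw": 0.75}, {"x": -0.04, "y": -0.009, "z": 0, "yaw": -5, "jaw": 0.75}, {"x": -0.04, "y": -0.009, "z": 0, "yaw": -5, "jaw": 0.75}, {"x": -0.04, "y": -0.009, "z": 0, "yaw": -5, "jaw": 0.75}, {"x": -0.012, "y": -0.003, "z": 0, "yaw": -4, "jaw": 0.75}])

```text
time: 7.78
eef_pos: [0.4496, 0.206, 0.0898]
orientation: [0.973, -0.23, -0.0, 0.0]
wrist_force: [1.1, -0.2, -0.0]
gripper_width: 0.0643
finger_force: 0.0
```

Run:
```python
from h import *
look('w6');s=capture('side')[:,:,::-1];cv2.imwrite('pics/s6.png',s);t=capture('top')[:,:,::-1]
b=cv2.imread('pics/w6.png');a=t[160:235,160:260]
cv2.imwrite('pics/c6.png',cv2.hconcat([cv2.resize(a,(300,225)),cv2.resize(b,(500,375))[150:]]) if 0 else cv2.hconcat([cv2.resize(a,(300,375)),cv2.resize(b,(500,375))]))
```

```text
7.775 [0.4496 0.206  0.0898] psi -26.59 w 0.0643 j [ 0.76  0.28 -0.46 -0.   -0.83  0.35]
```

View pics/c6.png

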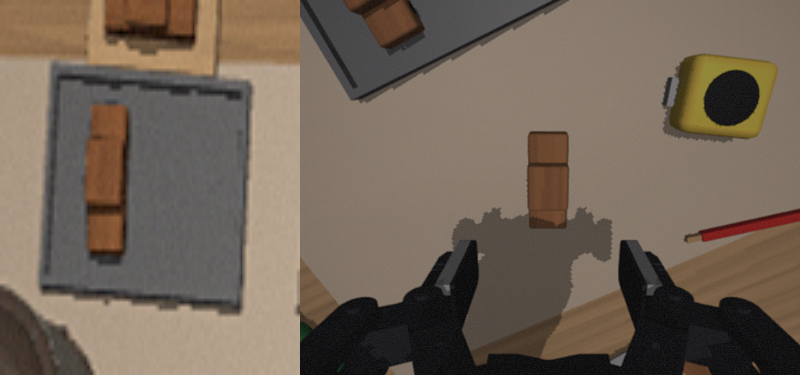

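Car A stands flat in its tray and car R is centred and aligned under the tool. I'll grasp it and carry it over.

Emit:
arm_command(steps=[{"x": 0.001, "y": 0, "z": -0.04, "yaw": 0, "jaw": 0.75}, {"x": 0, "y": 0, "z": -0.04, "yaw": 0, "jaw": 0.75}, {"x": 0, "y": 0, "z": -0.017, "yaw": 0, "jaw": 0.75}, {"x": 0, "y": 0, "z": 0, "yaw": 0, "jaw": 0.75}, {"x": 0, "y": 0, "z": 0, "yaw": 0, "jaw": 0}, {"x": 0, "y": 0, "z": 0, "yaw": 0, "jaw": 0}, {"x": 0, "y": 0, "z": 0, "yaw": 0, "jaw": 0}, {"x": 0, "y": 0, "z": 0, "yaw": 0, "jaw": 0}])

```text
time: 8.93
eef_pos: [0.4537, 0.2076, -0.0065]
orientation: [0.973, -0.229, 0.001, -0.001]
wrist_force: [-0.4, -0.0, 6.2]
gripper_width: 0.0285
finger_force: 40.1
```

Emit:
arm_command(steps=[{"x": 0, "y": 0, "z": 0.03, "yaw": 0, "jaw": 0}, {"x": 0, "y": 0, "z": 0.04, "yaw": 0, "jaw": 0}, {"x": 0.034, "y": -0.005, "z": 0, "yaw": 5, "jaw": 0}, {"x": 0.034, "y": -0.005, "z": 0, "yaw": 5, "jaw": 0}, {"x": 0.034, "y": -0.005, "z": 0, "yaw": 5, "jaw": 0}, {"x": 0.034, "y": -0.005, "z": 0, "yaw": 5, "jaw": 0}, {"x": 0.035, "y": -0.005, "z": 0, "yaw": 4, "jaw": 0}, {"x": 0, "y": 0, "z": 0, "yaw": 0, "jaw": 0}, {"x": 0, "y": 0, "z": 0, "yaw": 0, "jaw": 0}])

```text
time: 10.05
eef_pos: [0.6227, 0.1815, 0.0616]
orientation: [1.0, -0.022, -0.001, 0.0]
wrist_force: [0.1, 0.2, 0.1]
gripper_width: 0.0288
finger_force: 39.7
```

Emit:
arm_command(steps=[{"x": -0.001, "y": 0, "z": -0.03, "yaw": 0, "jaw": 0}, {"x": 0, "y": 0, "z": -0.02, "yaw": 0, "jaw": 0}, {"x": 0, "y": 0, "z": -0.009, "yaw": 0, "jaw": 0}, {"x": 0, "y": 0, "z": -0.002, "yaw": 0, "jaw": 0}, {"x": 0, "y": 0, "z": 0, "yaw": 0, "jaw": 0}, {"x": 0, "y": 0, "z": 0, "yaw": 0, "jaw": 0.5}, {"x": 0, "y": 0, "z": 0, "yaw": 0, "jaw": 0.5}, {"x": 0, "y": 0, "z": 0, "yaw": 0, "jaw": 0.5}, {"x": 0, "y": 0, "z": 0.03, "yaw": 0, "jaw": 0.5}, {"x": 0, "y": 0, "z": 0.05, "yaw": 0, "jaw": 0.8}])

```text
time: 11.3
eef_pos: [0.6213, 0.1811, 0.0801]
orientation: [1.0, -0.022, -0.002, 0.001]
wrist_force: [0.3, -0.2, 0.6]
gripper_width: 0.0593
finger_force: 0.0
```

Emit:
arm_command(steps=[{"x": -0.0175, "y": -0.0266, "z": 0.01, "yaw": -10.4, "jaw": 1}, {"x": -0.0175, "y": -0.0266, "z": 0.01, "yaw": -10.4, "jaw": 1}, {"x": -0.0175, "y": -0.0266, "z": 0, "yaw": -10.4, "jaw": 1}, {"x": -0.0175, "y": -0.0266, "z": 0, "yaw": -10.4, "jaw": 1}, {"x": -0.0175, "y": -0.0266, "z": 0, "yaw": -10.4, "jaw": 1}, {"x": -0.0175, "y": -0.0266, "z": 0, "yaw": -10.4, "jaw": 1}, {"x": -0.0175, "y": -0.0266, "z": 0, "yaw": -10.4, "jaw": 1}, {"x": -0.0175, "y": -0.0266, "z": 0, "yaw": -10.4, "jaw": 1}, {"x": -0.0175, "y": -0.0266, "z": 0, "yaw": -10.4, "jaw": 1}, {"x": 0, "y": 0, "z": 0, "yaw": 0, "jaw": 1}])

```text
time: 12.55
eef_pos: [0.4639, -0.0588, 0.1015]
orientation: [-0.668, 0.744, 0.0, -0.0]
wrist_force: [0.6, 0.2, -0.9]
gripper_width: 0.0851
finger_force: 0.0
```

Run:
```python
from h import *
look('w7');t=capture('top')[:,:,::-1]
b=cv2.imread('pics/w7.png');a=t[160:235,160:260]
cv2.imwrite('pics/c7.png',cv2.hconcat([cv2.resize(a,(300,375)),cv2.resize(b,(500,375))]))
```

```text
12.55 [ 0.4639 -0.0588  0.1015] psi 263.78 w 0.0851 j [ 0.22  0.23 -0.51 -0.   -0.84 -0.33]
```

View pics/c7.png

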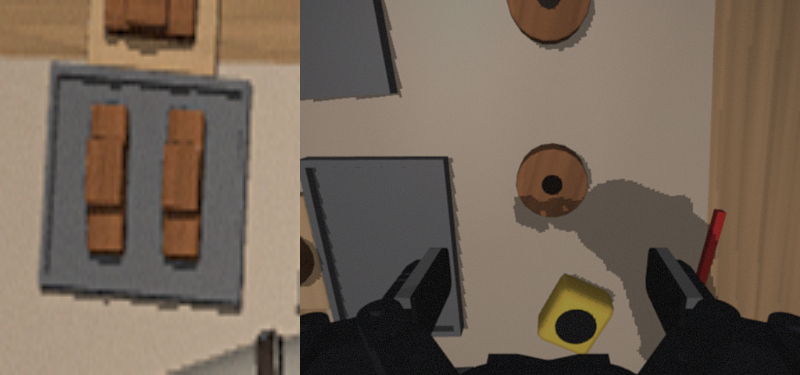

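Both cars are flat in their tray. The wheel's bore is at wrist pixel (322.6,235.5).

```bash
python3 -c "
from h import *
print(W('w7',322.6,235.5,.026))
P=[W('w7',(x-300)*1.28,y*1.28,.014) for x,y in((451,157),(462,334),(303,158))];print(P)"
```

```text
[ 0.46063733 -0.05829695]
[array([ 0.53771572, -0.08535363]), array([0.56058234, 0.08329218]), array([ 0.65385801, -0.09720193])]
```

Emit:
arm_command(steps=[{"x": -0.002, "y": 0, "z": -0.04, "yaw": 0, "jaw": 1}, {"x": 0, "y": 0, "z": -0.04, "yaw": 0, "jaw": 1}, {"x": 0, "y": 0, "z": -0.02, "yaw": 0, "jaw": 1}, {"x": 0, "y": 0, "z": -0.011, "yaw": 0, "jaw": 1}, {"x": 0, "y": 0, "z": 0, "yaw": 0, "jaw": 1}, {"x": 0, "y": 0, "z": 0, "yaw": 0, "jaw": 0}, {"x": 0, "y": 0, "z": 0, "yaw": 0, "jaw": 0}, {"x": 0, "y": 0, "z": 0, "yaw": 0, "jaw": 0}, {"x": 0, "y": 0, "z": 0, "yaw": 0, "jaw": 0}])

```text
time: 13.78
eef_pos: [0.464, -0.0573, -0.0081]
orientation: [-0.669, 0.743, -0.001, 0.001]
wrist_force: [-2.1, 0.6, 6.9]
gripper_width: 0.0523
finger_force: 40.4
```

Emit:
arm_command(steps=[{"x": 0, "y": 0, "z": 0.03, "yaw": 0, "jaw": 0}, {"x": 0, "y": 0, "z": 0.04, "yaw": 0, "jaw": 0}, {"x": 0.038, "y": 0.0225, "z": 0, "yaw": 0, "jaw": 0}, {"x": 0.038, "y": 0.0225, "z": 0, "yaw": 0, "jaw": 0}, {"x": 0.038, "y": 0.0225, "z": 0, "yaw": 0, "jaw": 0}, {"x": 0.0375, "y": 0.0225, "z": 0, "yaw": 0, "jaw": 0}, {"x": 0, "y": 0, "z": 0, "yaw": 0, "jaw": 0}, {"x": 0, "y": 0, "z": 0, "yaw": 0, "jaw": 0}])

```text
time: 14.78
eef_pos: [0.6139, 0.0323, 0.0602]
orientation: [-0.668, 0.744, 0.0, -0.0]
wrist_force: [0.0, -0.4, -0.6]
gripper_width: 0.0517
finger_force: 41.9
```

Width reads 52 mm on a 56 mm wheel, so I'll look before placing.

Run:
```python
from h import *
look('w8');s=capture('side')[:,:,::-1]
m=camera_model('side');f=240/np.tan(np.radians(m['vfov'])/2)
X=m['R']@np.array([.614,.032,.08])+m['t'];u,v=(f*X[:2]/X[2]+[m['cx'],m['cy']]).astype(int);print(u,v)
cv2.imwrite('pics/c8.png',cv2.hconcat([cv2.resize(s[v-60:v+60,u-50:u+50],(312,375),interpolation=cv2.INTER_CUBIC),cv2.resize(cv2.imread('pics/w8.png'),(480,375))]))
```

```text
14.775 [0.6139 0.0323 0.0602] psi 263.9 w 0.0517 j [ 0.32  0.5  -0.2  -0.   -0.88 -0.42]
316 198
```

View pics/c8.png

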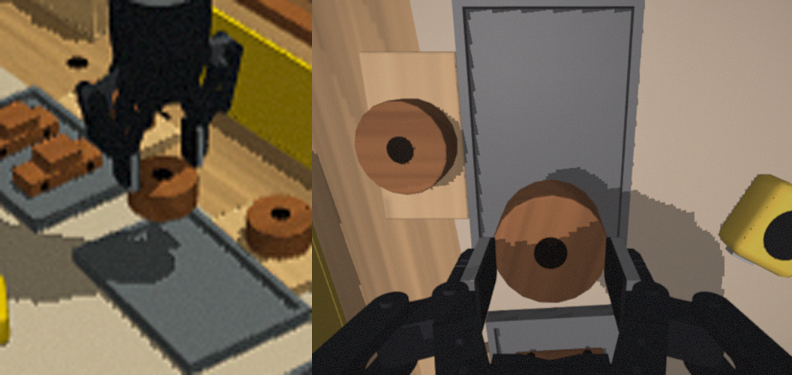

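The wheel is held level, though perhaps ahead of the pads. Its bore is at wrist pixel (318.7,323.8), so I'll compute its offset from the TCP.

```bash
python3 -c "
from h import *
print([W('w8',318.7,323.8,z).round(4) for z in(.092,.0955)])
P=[W('w8',(x-312)*4/3,y*1.28,.014) for x,y in((626,317),(487,322),(643,2),(456,2))];print(np.round(P,4))"
```

```text
[array([0.6134, 0.0329]), array([0.6132, 0.031 ])]
[[ 0.563   0.1377]
 [ 0.6757  0.1302]
 [ 0.545  -0.0808]
 [ 0.6575 -0.0927]]
```

Emit:
arm_command(steps=[{"x": -0.001, "y": 0, "z": -0.03, "yaw": 0, "jaw": 0}, {"x": 0, "y": 0, "z": -0.02, "yaw": 0, "jaw": 0}, {"x": 0, "y": 0, "z": -0.009, "yaw": 0, "jaw": 0}, {"x": 0, "y": 0, "z": -0.002, "yaw": 0, "jaw": 0}, {"x": 0, "y": 0, "z": 0, "yaw": 0, "jaw": 0}, {"x": 0, "y": 0, "z": 0, "yaw": 0, "jaw": 0.76}, {"x": 0, "y": 0, "z": 0, "yaw": 0, "jaw": 0.76}, {"x": 0, "y": 0, "z": 0, "yaw": 0, "jaw": 0.76}, {"x": 0, "y": 0, "z": 0.03, "yaw": 0, "jaw": 0.76}, {"x": 0, "y": 0, "z": 0.06, "yaw": 0, "jaw": 0.8}])

```text
time: 16.12
eef_pos: [0.6117, 0.032, 0.0876]
orientation: [-0.668, 0.744, 0.002, -0.003]
wrist_force: [1.2, 0.2, 0.0]
gripper_width: 0.0681
finger_force: 0.0
```

Emit:
arm_command(steps=[{"x": -0.027, "y": -0.036, "z": 0.01, "yaw": 0, "jaw": 1}, {"x": -0.027, "y": -0.036, "z": 0, "yaw": 0, "jaw": 1}, {"x": -0.027, "y": -0.036, "z": 0, "yaw": 0, "jaw": 1}, {"x": -0.027, "y": -0.036, "z": 0, "yaw": 0, "jaw": 1}, {"x": -0.027, "y": -0.037, "z": 0, "yaw": 0, "jaw": 1}, {"x": -0.027, "y": -0.037, "z": 0, "yaw": 0, "jaw": 1}, {"x": 0, "y": 0, "z": 0, "yaw": 0, "jaw": 1}, {"x": 0, "y": 0, "z": 0, "yaw": 0, "jaw": 1}])

```text
time: 17.12
eef_pos: [0.4522, -0.1856, 0.0997]
orientation: [-0.668, 0.744, -0.0, 0.0]
wrist_force: [0.7, 0.0, -0.0]
gripper_width: 0.0856
finger_force: 0.0
```

Run:
```python
from h import *
look('w9');t=capture('top')[:,:,::-1]
b=cv2.imread('pics/w9.png');a=t[160:280,250:430]
cv2.imwrite('pics/c9.png',cv2.hconcat([cv2.resize(a,(300,375)),cv2.resize(b,(480,375))]))
```

```text
17.125 [ 0.4522 -0.1856  0.0997] psi 263.9 w 0.0856 j [-0.06  0.26 -0.46  0.   -0.84 -0.05]
```

View pics/c9.png

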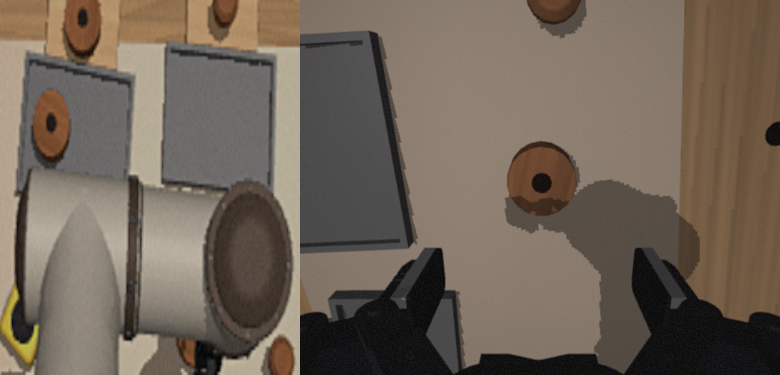

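Wheel one lies flat in its tray. The second wheel's bore is at (321,234), about 2 mm off in x.

Emit:
arm_command(steps=[{"x": -0.002, "y": 0, "z": -0.04, "yaw": 0, "jaw": 1}, {"x": 0, "y": 0, "z": -0.04, "yaw": 0, "jaw": 1}, {"x": 0, "y": 0, "z": -0.02, "yaw": 0, "jaw": 1}, {"x": 0, "y": 0, "z": -0.01, "yaw": 0, "jaw": 1}, {"x": 0, "y": 0, "z": 0, "yaw": 0, "jaw": 1}, {"x": 0, "y": 0, "z": 0, "yaw": 0, "jaw": 0}, {"x": 0, "y": 0, "z": 0, "yaw": 0, "jaw": 0}, {"x": 0, "y": 0, "z": 0, "yaw": 0, "jaw": 0}, {"x": 0, "y": 0, "z": 0, "yaw": 0, "jaw": 0}])

```text
time: 18.35
eef_pos: [0.4507, -0.1856, -0.0091]
orientation: [-0.669, 0.744, -0.001, 0.001]
wrist_force: [-1.6, 1.9, 6.8]
gripper_width: 0.0528
finger_force: 40.6
```

Emit:
arm_command(steps=[{"x": 0, "y": 0, "z": 0.03, "yaw": 0, "jaw": 0}, {"x": 0, "y": 0, "z": 0.04, "yaw": 0, "jaw": 0}, {"x": 0.039, "y": 0.0355, "z": 0, "yaw": 0, "jaw": 0}, {"x": 0.039, "y": 0.0355, "z": 0, "yaw": 0, "jaw": 0}, {"x": 0.039, "y": 0.0355, "z": 0, "yaw": 0, "jaw": 0}, {"x": 0.039, "y": 0.0355, "z": 0, "yaw": 0, "jaw": 0}, {"x": 0, "y": 0, "z": 0, "yaw": 0, "jaw": 0}, {"x": 0, "y": 0, "z": 0, "yaw": 0, "jaw": 0}])

```text
time: 19.35
eef_pos: [0.605, -0.0435, 0.0593]
orientation: [-0.669, 0.744, 0.0, -0.0]
wrist_force: [-0.9, -0.6, 0.4]
gripper_width: 0.0527
finger_force: 42.0
```

Emit:
arm_command(steps=[{"x": 0, "y": 0, "z": -0.03, "yaw": 0, "jaw": 0}, {"x": 0, "y": 0, "z": -0.02, "yaw": 0, "jaw": 0}, {"x": 0, "y": 0, "z": -0.009, "yaw": 0, "jaw": 0}, {"x": 0, "y": 0, "z": -0.0015, "yaw": 0, "jaw": 0}, {"x": 0, "y": 0, "z": 0, "yaw": 0, "jaw": 0}, {"x": 0, "y": 0, "z": 0, "yaw": 0, "jaw": 0.76}, {"x": 0, "y": 0, "z": 0, "yaw": 0, "jaw": 0.76}, {"x": 0, "y": 0, "z": 0, "yaw": 0, "jaw": 0.76}, {"x": 0, "y": 0, "z": 0.03, "yaw": 0, "jaw": 0.76}, {"x": 0, "y": 0, "z": 0.06, "yaw": 0, "jaw": 0.8}])

```text
time: 20.6
eef_pos: [0.6036, -0.0437, 0.0871]
orientation: [-0.668, 0.744, 0.002, -0.003]
wrist_force: [1.6, -0.2, 0.3]
gripper_width: 0.0684
finger_force: 0.0
```

Emit:
arm_command(steps=[{"x": -0.0247, "y": -0.0383, "z": 0.01, "yaw": 0, "jaw": 0.8}, {"x": -0.0247, "y": -0.0383, "z": 0, "yaw": 0, "jaw": 0.8}, {"x": -0.0247, "y": -0.0383, "z": 0, "yaw": 0, "jaw": 0.8}, {"x": -0.0247, "y": -0.0383, "z": 0, "yaw": 0, "jaw": 0.8}, {"x": -0.0247, "y": -0.0383, "z": 0, "yaw": 0, "jaw": 0.8}, {"x": -0.0247, "y": -0.0383, "z": 0, "yaw": 0, "jaw": 0.8}, {"x": -0.0247, "y": -0.0383, "z": 0, "yaw": 0, "jaw": 0.8}, {"x": 0, "y": 0, "z": 0, "yaw": 0, "jaw": 0.8}, {"x": 0, "y": 0, "z": 0, "yaw": 0, "jaw": 0.8}])

```text
time: 21.72
eef_pos: [0.433, -0.3116, 0.0989]
orientation: [-0.668, 0.744, -0.0, 0.0]
wrist_force: [0.0, -0.2, -0.4]
gripper_width: 0.0684
finger_force: 0.0
```

Run:
```python
from h import *
look('w10');t=capture('top')[:,:,::-1]
b=cv2.imread('pics/w10.png');a=t[160:280,250:430]
cv2.imwrite('pics/c10.png',cv2.hconcat([cv2.resize(a,(300,375)),cv2.resize(b,(480,375))]))
```

```text
21.725 [ 0.433  -0.3116  0.0989] psi 263.89 w 0.0684 j [-0.32  0.33 -0.36 -0.   -0.88  0.21]
```

View pics/c10.png

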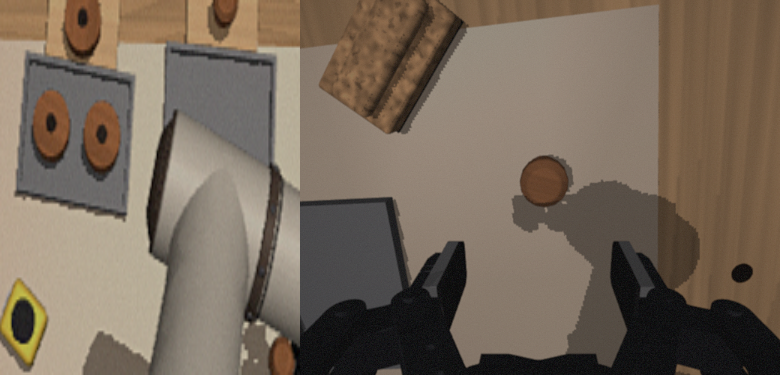

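Both wheels lie flat in their tray. The knob's head centre is at wrist pixel (325,232).

```bash
python3 -c "
from h import *
print(W('w10',325,232,.035).round(4))
P=[W('w10',(x-300)*4/3,y*1.28,.014) for x,y in((392,198),(302,202))];print(np.round(P,4))"
```

```text
[ 0.4279 -0.3167]
[[ 0.5571 -0.3099]
 [ 0.6338 -0.3146]]
```

Emit:
arm_command(steps=[{"x": -0.004, "y": -0.003, "z": -0.03, "yaw": 0, "jaw": 0.8}, {"x": 0, "y": 0, "z": -0.04, "yaw": 0, "jaw": 0.8}, {"x": 0, "y": 0, "z": -0.024, "yaw": 0, "jaw": 0.8}, {"x": 0, "y": 0, "z": -0.01, "yaw": 0, "jaw": 0.8}, {"x": 0, "y": 0, "z": 0, "yaw": 0, "jaw": 0.8}, {"x": 0, "y": 0, "z": 0, "yaw": 0, "jaw": 0}, {"x": 0, "y": 0, "z": 0, "yaw": 0, "jaw": 0}, {"x": 0, "y": 0, "z": 0, "yaw": 0, "jaw": 0}, {"x": 0, "y": 0, "z": 0, "yaw": 0, "jaw": 0}])

```text
time: 22.95
eef_pos: [0.4297, -0.3149, -0.0037]
orientation: [-0.669, 0.744, -0.001, 0.001]
wrist_force: [-0.6, 1.1, 6.3]
gripper_width: 0.0353
finger_force: 39.6
```

Emit:
arm_command(steps=[{"x": 0, "y": 0, "z": 0.03, "yaw": 0, "jaw": 0}, {"x": 0, "y": 0, "z": 0.04, "yaw": 0, "jaw": 0}, {"x": 0.039, "y": 0.018, "z": 0, "yaw": 0, "jaw": 0}, {"x": 0.039, "y": 0.018, "z": 0, "yaw": 0, "jaw": 0}, {"x": 0.039, "y": 0.018, "z": 0, "yaw": 0, "jaw": 0}, {"x": 0.039, "y": 0.018, "z": 0, "yaw": 0, "jaw": 0}, {"x": 0.039, "y": 0.018, "z": 0, "yaw": 0, "jaw": 0}, {"x": 0, "y": 0, "z": 0, "yaw": 0, "jaw": 0}, {"x": 0, "y": 0, "z": 0, "yaw": 0, "jaw": 0}])

```text
time: 24.08
eef_pos: [0.6231, -0.2245, 0.0645]
orientation: [-0.669, 0.744, 0.0, -0.0]
wrist_force: [-0.8, -0.2, 0.2]
gripper_width: 0.0352
finger_force: 40.2
```

Run:
```python
from h import *
look('w11');s=capture('side')[:,:,::-1]
m=camera_model('side');f=240/np.tan(np.radians(m['vfov'])/2)
X=m['R']@np.array([.624,-.224,.08])+m['t'];u,v=(f*X[:2]/X[2]+[m['cx'],m['cy']]).astype(int);print(u,v)
cv2.imwrite('pics/c11.png',cv2.hconcat([cv2.resize(s[v-60:v+60,u-50:u+50],(312,375),interpolation=cv2.INTER_CUBIC),cv2.resize(cv2.imread('pics/w11.png'),(480,375))]))
```

```text
24.075 [ 0.6231 -0.2245  0.0645] psi 263.9 w 0.0352 j [-0.1   0.56 -0.06 -0.   -0.95 -0.  ]
393 248
```

View pics/c11.png

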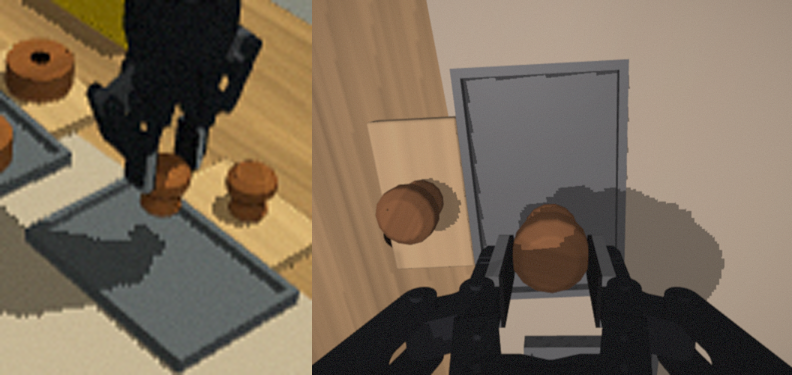

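The knob is held upright over its tray. I'll lower, release and retreat.

Emit:
arm_command(steps=[{"x": 0, "y": 0, "z": -0.03, "yaw": 0, "jaw": 0}, {"x": 0, "y": 0, "z": -0.02, "yaw": 0, "jaw": 0}, {"x": 0, "y": 0, "z": -0.01, "yaw": 0, "jaw": 0}, {"x": 0, "y": 0, "z": -0.003, "yaw": 0, "jaw": 0}, {"x": 0, "y": 0, "z": 0, "yaw": 0, "jaw": 0}, {"x": 0, "y": 0, "z": 0, "yaw": 0, "jaw": 0.65}, {"x": 0, "y": 0, "z": 0, "yaw": 0, "jaw": 0.65}, {"x": 0, "y": 0, "z": 0, "yaw": 0, "jaw": 0.65}, {"x": 0, "y": 0, "z": 0.03, "yaw": 0, "jaw": 0.65}, {"x": 0, "y": 0, "z": 0.06, "yaw": 0, "jaw": 0.65}])

```text
time: 25.42
eef_pos: [0.6217, -0.2242, 0.0896]
orientation: [-0.668, 0.744, 0.003, -0.002]
wrist_force: [1.4, 0.3, -0.6]
gripper_width: 0.0556
finger_force: 0.0
```

Emit:
arm_command(steps=[{"x": -0.02, "y": -0.03, "z": 0.05, "yaw": 0, "jaw": 0.65}, {"x": -0.03, "y": -0.04, "z": 0.02, "yaw": 0, "jaw": 0.65}, {"x": -0.03, "y": -0.04, "z": 0, "yaw": 0, "jaw": 0.65}, {"x": -0.03, "y": -0.04, "z": 0, "yaw": 0, "jaw": 0.65}, {"x": -0.03, "y": -0.04, "z": 0, "yaw": 0, "jaw": 0.65}, {"x": 0, "y": 0, "z": 0, "yaw": 0, "jaw": 0.65}])

```text
time: 26.18
eef_pos: [0.4816, -0.4169, 0.1618]
orientation: [-0.667, 0.745, 0.0, -0.0]
wrist_force: [0.5, 0.7, 0.7]
gripper_width: 0.0554
finger_force: 0.0
```

Run:
```python
from h import *
t=capture('top')[:,:,::-1];s=capture('side')[:,:,::-1]
cv2.imwrite('pics/c12.png',cv2.hconcat([cv2.resize(t[145:295,150:480],(400,300)),cv2.resize(s[90:390,150:550],(400,300))]))
```

```text
(no output)
```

View pics/c12.png

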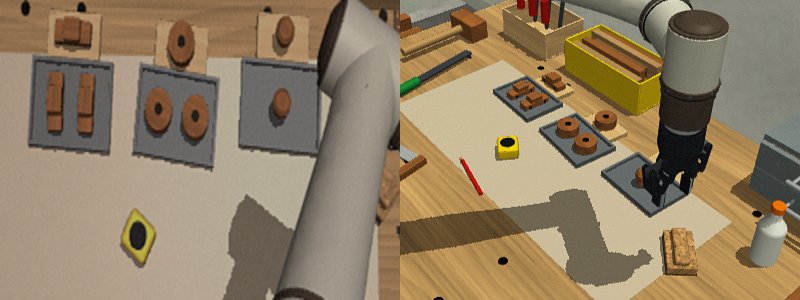

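All five parts are in their matching trays, the knob stands upright, and the tape and sander have not moved.

```bash
python3 -c "
from cell import order
print(order.sign_off())"
```

```text
the job is handed in; nothing more can be done
None
```

The job is handed in after about 26 s on the robot's clock: both cars, both wheels and the knob are in their matching trays, right way up, with the tape and sander not moved.

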